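Hold a test cassette home in the sprung reader

TASK

Pick the white test cassette up off its blue stand and slide it lengthwise over the reader's narrow ledge, level and face up, either end first, into the slot, pushing the sprung plunger back until the cassette meets the hard stops. Press only as firmly as that needs; keep it pressed home for at least two seconds for the reading, and finish while still holding it there (the spring pushes it out if you let go). Leave the two bottles and the cover slip box where they are.

Things in the scene. Friction and masses are not known exactly. Their poses are not given: they have to be found in the camera images.
- cassette: The loose white flat test cassette, 70 mm long (its x) x 21 mm wide (its y) x 4 to 5 mm thick, 14 g or so. Origin at the centre of its underside, z up. Pinch it by its long sides, near the end that stays outside, well away from the end that goes into the slot.
- stand: Fixed blue stand: base plate 110 x 66 x 6 mm and, along its x, a ridge 12 mm wide with its top 22 mm above the worktop. The cassette lies lengthwise on the ridge, centred, overhanging 4 mm each side; a lip 3 mm high at each end. Room for fingers beside the ridge. Origin at the centre of the underside.
- reader: Fixed white reader, blue band, dark screen on top: housing 85 mm deep (its x from 0 to 85), 90 mm wide, 56 mm high. Origin on the worktop under the middle of the slot mouth in its front face; its x points into the slot, level and away from the robot give or take its yaw, z up. Cassette level and home: its origin is at x = -13 mm, and 48 mm of it stay outside.
- ledge (a point): Middle of the top of the grey ledge in front of the slot, 30 mm above the worktop. The ledge is 13 mm wide and runs 55 mm along the reader's x up to the mouth, on a foot 64 mm wide and 6 mm high. The cassette lies on it lengthwise and overhangs 4 mm each side, free for fingers.
- mouth (a point): Middle of the lower edge of the slot mouth, 29 mm above the worktop. The slot is 24 mm wide, floor 29 mm and roof 39 mm above the worktop; at the mouth it flares to 38 mm wide and 45 mm high, narrowing over the first 8 mm. The cassette's leading edge touches the plunger 12 mm inside and the stops 22 mm inside the mouth.
- stop: The two fixed orange stop blocks at the end of the slot, left and right of the plunger; their faces are 22 mm inside the mouth. Origin midway between them, on the slot floor, in the plane of these faces. The cassette should bear on them with a few newtons; more than 40 N would crack it.
- plunger (a joint): Travel of the sprung steel plunger (7 mm diameter, in the middle of the slot) in m: 0 out, 0.010 when the cassette lies on the stops (give of the contacts 1 mm). It pushes back with 4 N at 0, rising evenly to 8 N at 0.010.
- plunger_tip (a point): Centre of the plunger's front face: 12 mm inside the mouth and 33.5 mm above the worktop when out.
- oil: Bystander: brown immersion oil bottle with a black cap, 29 mm diameter, 67 mm high, upright. Origin under its centre.
- dropper: Bystander: small white dropper bottle, 24 mm diameter, 56 mm high, upright. Origin under its centre.
- slips: Bystander: white and yellow cover slip box, 32 x 28 x 14 mm. Origin under its centre.

How it is judged:
On the way, in this order (a step that is already met when the one before it is completed fails the run):
1. the cassette is lifted off the stand (z of cassette in the frame of stand above 0.032 m and contact force between the fingers and cassette above 0.5 N), for 0.1 s.
2. the cassette's leading end is in the slot and bears on the plunger (value of joint plunger above 0.001 m and contact force between cassette and plunger above 0.5 N), for 0.05 s.
3. the cassette is pressed home on the stops and kept there for 2 s (value of joint plunger above 0.0085 m and contact force between cassette and stop above 0.5 N and x of cassette in the frame of reader above -0.0155 m and angle between cassette's own z axis and vertical below 0.15 rad and contact force between the fingers and cassette above 1 N), for 2 s.
At the end, for the whole second after the job is handed in: The fingers (over 1 N) hold the cassette still, level within 0.15 rad, on the stops (over 0.5 N), plunger in by over 8.5 mm, cassette origin under 15.5 mm before the mouth; the bottles and the cover slip box stand upright within 20 mm of their start (all of step 3 and linear speed of cassette below 0.02 m/s and angle between each of oil, dropper, slips's own z axis and vertical below 0.2 rad and distance of each of oil, dropper, slips from where it was at the start of the episode below 0.02 m); the arm keeps its last pose, push and grip.
It fails at once if the cassette is forced on the stops with more than 40 N (contact force between cassette and stop above 40 N).
It fails at once if the bystander oil is displaced by more than 20 mm or tipped (distance of oil from where it was at the start of the episode above 0.02 m or angle between oil's own z axis and vertical above 0.2 rad).
It fails at once if the bystander dropper is displaced by more than 20 mm or tipped (distance of dropper from where it was at the start of the episode above 0.02 m or angle between dropper's own z axis and vertical above 0.2 rad).
It fails at once if the bystander slips is displaced by more than 20 mm or tipped (distance of slips from where it was at the start of the episode above 0.02 m or angle between slips's own z axis and vertical above 0.2 rad).
It also fails if it takes over 58 s, if anything falls off the work surface, if the arm or the gripper's body presses on something with over 40 N, if the wrist force passes 120 N, or if a joint passes its speed limit or range.

ROBOT

A 7-joint arm with a two-finger parallel gripper is mounted at the origin on a cart in front of the work surface, level with it; the furniture and walls round the work are solid. World frame = base frame: x ahead of the robot, y to its left, z up, the work surface at z = 0. Lengths are in m, angles in rad, forces in N, time in s.
With the tool pointing down it reaches from about 0.4 to 0.75 m from the base axis. Payload 19.5 kg.
Tool frame: the origin (TCP) lies at the very end of the fingers, on their centre line; the grasp point (between the pads) lies 19 mm behind it; z points along the fingers, y is the line along which they close (so a half turn about z gives the same grasp; the last joint's range is limited). The gripper opens to 85 mm and grips with 20 to 120 N. Pads are 22 mm wide; open, the fingers measure 114 mm over their backs; the gripper's body (76 mm by 85 mm) begins 54 mm behind the grasp point. The pads swing forward as they close: fully open they stand 13 mm farther back than shut.
Start: joints at [1.174, 0.707, -0.028, 1.485, 0.022, 0.951, -0.075], TCP at [0.2, -0.539, 0.231] pointing down, gripper open.
Joint ranges: [-2.71, 2.71], [-0.32, 2.16], [-1.57, 1.52], [0, 2.45], [-1.46, 4.6], [0, 2.02], [-2.83, 2.83]. Speed limits (rad/s): [1.89, 1.89, 2.57, 2.57, 3.01, 3.01, 3.01].

INTERFACE

Orientations are given as a unit quaternion [w, x, y, z].
In Python, from rig import arm gives the robot as it stands.
- The arm moves only by the tool apply_moves, never from a script. Its argument "increments" is a list of rows, each a list of 3 entries, a list of its own where there are three numbers: the opening, from 0 (shut) to 1 (fully open), then the shift along the tool's x, y, z in cm, then the turn, a rotation vector about the tool's x, y, z in rad. A call has 1 to 12 rows; each row is the pose to reach, as a shift and turn from the pose commanded when the call began, along the tool's axes at that moment; what a row does not reach only later rows make up. A row lasts 1/8 s, in which the tool goes at most 62.5 mm and 10.7 degrees, less where a joint would pass 70% of its speed; a pose out of reach is approached as far as the arm can. A call with a gripper value outside its range is refused whole. The fingers move at their own pace and stop on an object; the grip force is fixed at half the most. Time passes only in rows, so rows that repeat a pose let the fingers close. It gives the time, the measured TCP pose, the force, the opening and the grip force at its end, in the units of the state.
- arm.observe(): the state, without advancing time (a new reading comes with each control period).
- arm.get_image(name): name is "scene" or "side" or "wrist"; returns the picture (400x640x3 uint8, red, green, blue); there is no depth.
- arm.camera_info(name): a dict with "mtx" (3x3 intrinsics, pixels), "rvec" (rotation vector, rad) and "tvec" (3), from world to camera coordinates, as OpenCV has them. Camera axes: x right, y down, z forward; pixel columns grow to the right and rows downward; lengths in m; the calibration is good to about 2 mm. A picture is of the moment at which its call begins: read the wrist's pose just before it. camera_info takes no time and is no camera call; for the wrist camera it gives the pose at the moment of the call.
- arm.sign_off(): hands the job in; it is judged then, once.
The state is a dict: "time_s": time; "joints": joint angles; "joint_velocities": joint speeds; "joint_torque": joint torques, N m; "tool_pos": TCP position; "eef_rot": TCP orientation; "wrist_force": force on the tool from outside, world axes, zero at the start; "wrist_torque": the same for the moment, N m; "width": finger opening in m; "finger_force": force on a finger pad.
Only numpy, scipy, OpenCV 4.12 (cv2) and the standard library are available. Lean on these libraries where they do the work, as an engineer would, in place of code of your own. Each camera call takes 0.05 s, during which the arm holds its last target. There are 200 camera calls.

## Working session

There is one attempt and no reset: what is moved stays moved. The work goes in short steps, Python scripts to look and compute and a tool call to move; the robot and the scene stay as the last step left them, time stands still between calls to the robot, and variables do not carry over. Pictures are saved under pics/ and viewed, at most 10 in all, crops included, and the job is handed in when it is done.

Besides the shell and the picture viewer there is one more tool, called after "Request:" as name(argument=value, ...) on one line, values as JSON. apply_moves: Moves the arm, as the interface text tells. Its arguments: {"type":"object","properties":{"increments":{"type":"array"}},"required":["increments"]}

```bash
mkdir -p pics; ls; python3 - <<'E'
from rig import arm
import cv2,numpy as np
s=arm.observe()
print({k:np.round(v,3).tolist() for k,v in s.items()})
for n in("scene","side"):
    im=arm.get_image(n); cv2.imwrite(f"pics/{n}0.png",im[:,:,::-1])
    c=arm.camera_info(n); R=cv2.Rodrigues(np.array(c["rvec"]))[0]
    print(n,np.round(c["mtx"],1).tolist(),"cam at",(-R.T@np.array(c["tvec"]).ravel()).round(3),"fwd",R[2].round(2))
E
```

```text
pics
{'time_s': 0.0, 'joints': [1.174, 0.707, -0.028, 1.485, 0.022, 0.951, -0.076], 'joint_velocities': [-0.0, 0.001, 0.001, -0.001, 0.0, 0.001, -0.0], 'joint_torque': [0.007, -88.32, 1.237, -23.617, 0.017, 0.007, -0.0], 'tool_pos': [0.2, -0.539, 0.231], 'eef_rot': [-0.001, 0.984, 0.176, -0.0], 'wrist_force': [-0.003, 0.495, 0.111], 'wrist_torque': [0.012, 0.008, 0.006], 'finger_force': 0.0, 'width': 0.086}
scene [[478.4, 0.0, 328.4], [0.0, 478.4, 213.6], [0.0, 0.0, 1.0]] cam at [-0.051  0.897  0.667] fwd [ 0.54 -0.61 -0.58]
side [[439.4, 0.0, 321.6], [0.0, 439.4, 203.8], [0.0, 0.0, 1.0]] cam at [ 0.318 -0.758  0.704] fwd [ 0.19  0.82 -0.53]
```

View pics/scene0.png

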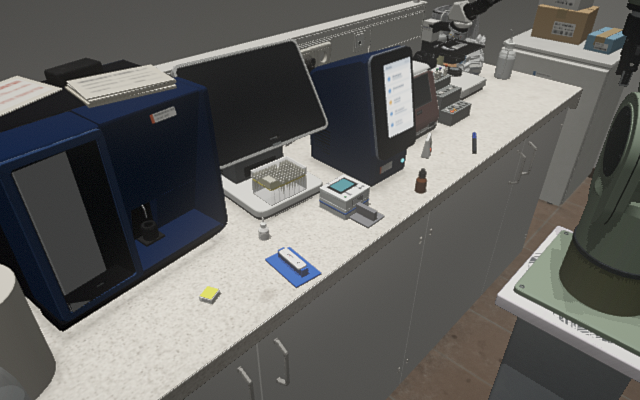

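View pics/side0.png

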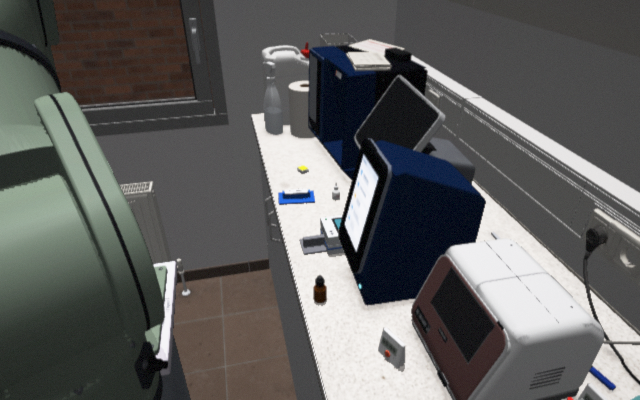

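The scene view shows the blue stand with the cassette at about (293,265), the reader at (345,195) with its ledge end at (370,217), the oil bottle at (421,181), the dropper at (264,230) and the slips box at (209,294). The side view shows the stand at (297,196), the ledge at (318,243) and the oil at (320,290). Next I get coarse world positions.

```bash
cat > h.py <<'E'
import cv2,numpy as np
from rig import arm
from scipy.spatial.transform import Rotation as Ro
def cam(n):
    c=arm.camera_info(n); return np.array(c["mtx"]),cv2.Rodrigues(np.array(c["rvec"],float))[0],np.array(c["tvec"],float).ravel()
def ray(C,uv,z):
    K,R,t=C; o=-R.T@t; d=R.T@np.linalg.inv(K)@np.array([uv[0],uv[1],1.]); return o+d*(z-o[2])/d[2]
def rect(P):
    # min-area rect of plane points -> centre, sizes(mm), yaw of long side
    (c,(w,h),a)=cv2.minAreaRect((np.array(P)[:,:2]*1000).astype(np.float32))
    if w<h: w,h,a=h,w,a+90
    a=(a+90)%180-90
    return np.round(c,1),round(w,1),round(h,1),round(a,1)
def toolrot():
    q=arm.observe()["eef_rot"]; return Ro.from_quat([q[1],q[2],q[3],q[0]])
E
python3 - <<'E'
from h import *
im=cv2.imread("pics/scene0.png"); h=cv2.cvtColor(im,cv2.COLOR_BGR2HSV); C=cam("scene")
m=cv2.inRange(h,(105,150,90),(125,255,255)); m[:, :250]=0;m[:,340:]=0;m[:230]=0
c=max(cv2.findContours(m,0,2)[0],key=cv2.contourArea)[:,0]
print("stand",rect([ray(C,p,.006) for p in c]))
for n,p,z in [("reader face low mid?",(352,213),.006),("ledge end top",(376,209),.03),("foot corner right",(383,213),.006),("foot corner left",(365,226),.006),("oil base",(420,191),0),("oiltop",(422,170),.067),("dropper",(264,238),0),("slips",(209,295),.014)]:
    print(n,ray(C,p,z).round(3))
C=cam("side")
for n,p,z in [("stand",(297,197),.006),("ledge end",(303,240),.03),("oil",(320,300),0),("dropper",(336,198),0),("slips",(303,169),.014)]:
    print("side",n,ray(C,p,z).round(3))
E
```

```text
stand (array([496. , 384.2]), 105.4, 62.4, -7.5)
reader face low mid? [0.53  0.152 0.006]
ledge end top [0.478 0.127 0.03 ]
foot corner right [0.476 0.1   0.006]
foot corner left [0.474 0.171 0.006]
oil base [ 0.471 -0.056  0.   ]
oiltop [ 0.47  -0.047  0.067]
dropper [0.615 0.357 0.   ]
slips [0.544 0.557 0.014]
side stand [0.501 0.379 0.006]
side ledge end [0.472 0.128 0.03 ]
side oil [ 0.473 -0.059  0.   ]
side dropper [0.618 0.355 0.   ]
side slips [0.552 0.54  0.014]
```

Request:
apply_moves(increments=[[1,[5,-2.5,0],[0,0,0]],[1,[10,-5,0],[0,0,0]],[1,[15,-7.5,0],[0,0,0]],[1,[20,-10,0],[0,0,0]],[1,[25,-12.5,0],[0,0,0]],[1,[29,-15,0],[0,0,0]],[1,[32,-20,0],[0,0,0.05]],[1,[35,-25,0],[0,0,0.1]],[1,[38,-30,0],[0,0,0.15]],[1,[41,-35,0],[0,0,0.2]],[1,[44,-40,0],[0,0,0.25]],[1,[45,-45,0],[0,0,0.3]]])

```text
time_s: 1.6
tool_pos: [0.4656, 0.0414, 0.231]
eef_rot: [-0.0, 1.0, 0.027, -0.0]
wrist_force: [0.9, 0.6, -0.8]
width: 0.0851
finger_force: 0.0
```

```bash
python3 - <<'E'
from h import *
C=cam("wrist"); im=arm.get_image("wrist"); cv2.imwrite("pics/w1.png",im[:,:,::-1]); np.savez("pics/w1.npz",K=C[0],R=C[1],t=C[2])
print((-C[1].T@C[2]).round(3),C[1].round(2).tolist(),C[0][0,0])
for p in [(0,0),(639,0),(639,399),(0,399)]: print(ray(C,p,0.03).round(3))
E
```

```text
[0.534 0.045 0.373] [[0.05, -1.0, -0.0], [-0.96, -0.05, 0.27], [-0.27, -0.01, -0.96]] 344.00312761415404
[0.605 0.334 0.03 ]
[ 0.637 -0.237  0.03 ]
[ 0.201 -0.372  0.03 ]
[0.157 0.419 0.03 ]
```

View pics/w1.png

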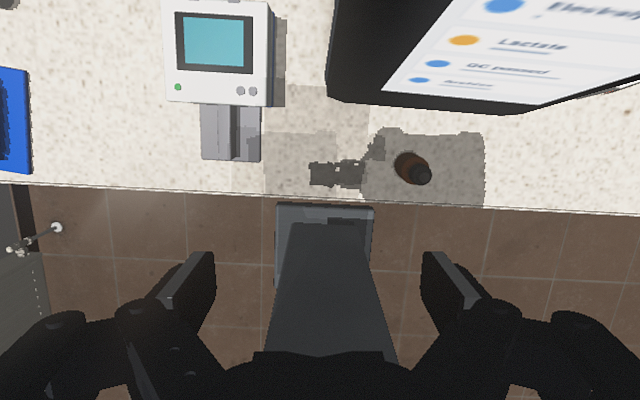

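The wrist picture shows the reader at (217,50), with its front top edge from about (163,101) to (267,107). The ledge and foot run down to row 160, the oil is at (415,170), and the stand is cut off at the left edge. I move on so that one picture shows both the stand and the reader.

Request:
apply_moves(increments=[[1,[-0.5,-5,0],[0,0,0.04]],[1,[-1,-10,0],[0,0,0.08]],[1,[-1.5,-15,0],[0,0,0.12]],[1,[-2,-20,0],[0,0,0.16]],[1,[-2,-23,0],[0,0,0.18]],[1,[-2,-23,0],[0,0,0.18]]])

```text
time_s: 2.4
tool_pos: [0.4322, 0.2694, 0.2309]
eef_rot: [-0.0, 0.998, -0.061, -0.0]
wrist_force: [0.5, -1.0, -0.6]
width: 0.0854
finger_force: 0.0
```

```bash
python3 - <<'E'
from h import *
C=cam("wrist"); im=arm.get_image("wrist"); cv2.imwrite("pics/w2.png",im[:,:,::-1]); np.savez("pics/w2.npz",K=C[0],R=C[1],t=C[2])
s=arm.observe();print(s["tool_pos"],s["eef_rot"],(-C[1].T@C[2]).round(3))
E
```

```text
[0.43264767 0.26775813 0.2310293 ] [ 2.52228795e-04  9.98084683e-01 -6.18616274e-02 -2.03252772e-04] [0.5   0.261 0.373]
```

View pics/w2.png

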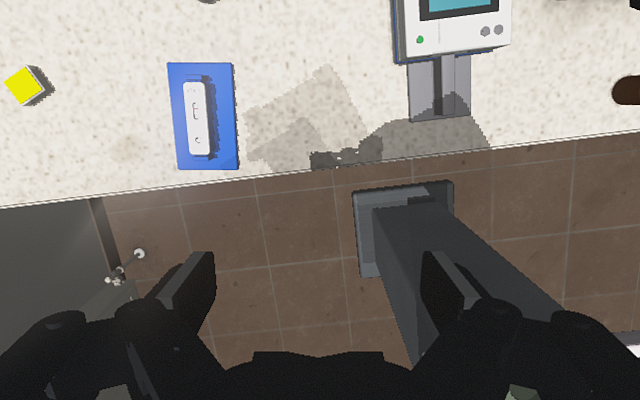

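The stand is at about (205,115) with the white cassette at (197,118). The ledge and foot run from about (438,60) to (440,120), and the reader's front top edge goes from (400,62) to (510,47). Next I measure all of these.

```bash
cat >> h.py <<'E'
def load(f):
    d=np.load(f"pics/{f}.npz"); return cv2.imread(f"pics/{f}.png"),(d["K"],d["R"],d["t"])
def big(m): return max(cv2.findContours(m,0,1)[0],key=cv2.contourArea)[:,0]
E
python3 - <<'E'
from h import *
im,C=load("w2"); h=cv2.cvtColor(im,cv2.COLOR_BGR2HSV)
m=cv2.inRange(h,(100,120,60),(125,255,255)); m[:,260:]=0; m[200:]=0
m=cv2.morphologyEx(m,cv2.MORPH_CLOSE,np.ones((3,3)))
c=big(m); print("stand",rect([ray(C,p,.006) for p in c]))
x,y,w,hh=cv2.boundingRect(c)
k=np.zeros_like(m); k[y+5:y+hh-5,x+5:x+w-5]=255
w_=cv2.inRange(h,(0,0,150),(180,70,255))&k
c=big(w_)
for z in (.0265,.024): print("cassette z",z,rect([ray(C,p,z) for p in c]))
sub=im[0:140,380:530]; cv2.imwrite("pics/crop_r.png",cv2.resize(sub,None,fx=5,fy=5,interpolation=cv2.INTER_CUBIC)[:600])
for r in (70,80,90,100,110,118): print(r,h[r,400:480:2,2].tolist())
E
```

```text
stand (array([497.4, 381.3]), 107.7, 64.9, -7.1)
cassette z 0.0265 (array([497.7, 381.9]), 69.2, 21.0, -7.0)
cassette z 0.024 (array([497.6, 382.7]), 69.7, 21.2, -7.0)
70 [234, 234, 237, 169, 130, 171, 166, 168, 166, 166, 165, 166, 166, 164, 164, 163, 152, 68, 74, 74, 64, 155, 167, 164, 164, 160, 156, 140, 160, 158, 158, 158, 156, 156, 155, 139, 239, 236, 235, 235]
80 [235, 233, 230, 237, 107, 167, 168, 167, 166, 165, 163, 164, 163, 162, 164, 163, 158, 73, 72, 73, 68, 143, 168, 163, 161, 158, 155, 136, 159, 155, 157, 155, 154, 156, 154, 138, 240, 236, 234, 229]
90 [231, 233, 236, 249, 83, 164, 166, 164, 165, 166, 165, 164, 163, 162, 163, 162, 156, 80, 73, 72, 67, 128, 166, 160, 157, 161, 160, 143, 159, 155, 157, 154, 154, 155, 153, 137, 239, 234, 236, 236]
100 [235, 235, 235, 238, 138, 155, 167, 165, 165, 163, 164, 163, 162, 160, 160, 162, 157, 63, 63, 60, 60, 79, 106, 103, 100, 98, 97, 80, 102, 99, 98, 90, 161, 155, 152, 138, 241, 233, 233, 232]
110 [228, 231, 233, 236, 167, 134, 168, 164, 165, 162, 163, 171, 123, 111, 101, 101, 105, 68, 61, 60, 61, 74, 104, 101, 101, 98, 97, 91, 102, 99, 98, 98, 95, 97, 91, 122, 241, 236, 231, 230]
118 [235, 208, 179, 179, 154, 89, 131, 101, 105, 105, 106, 103, 105, 104, 106, 103, 101, 97, 89, 85, 77, 80, 88, 102, 137, 127, 126, 131, 140, 137, 136, 145, 145, 140, 144, 142, 126, 243, 233, 230]
```

View pics/crop_r.png

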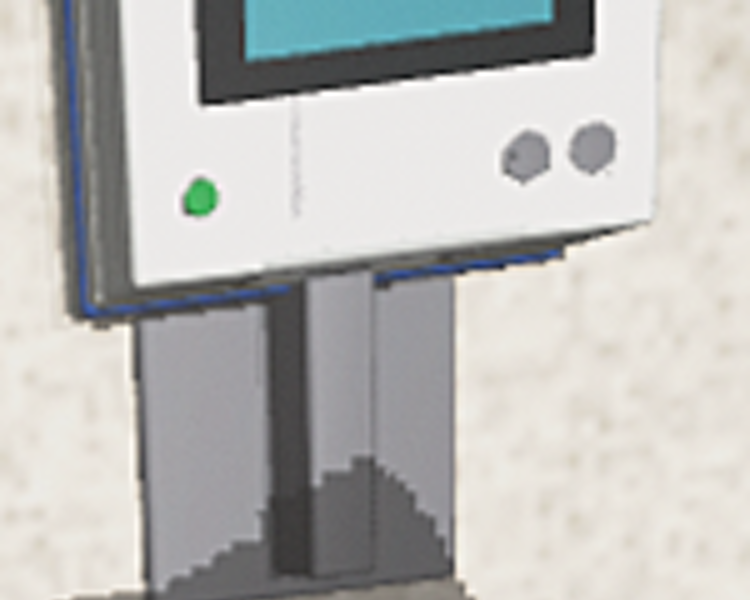

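The crop shows the ledge top between columns 306–312 (left edge) and 375 (right edge), ending at row 572. The foot edges are at columns 135–147 on the left and 453 on the right, and the top front edge of the housing runs from (135,285) to (650,218). I convert these to world coordinates.

```bash
python3 - <<'E'
from h import *
im,C=load("w2")
def P(u,v,z): return ray(C,(380+(u+.5)/5-.5,(v+.5)/5-.5),z)
for n,a,b,z in [("ledgeL",(306,290),(312,574),.03),("ledgeR",(375,290),(375,570),.03),("footL",(136,325),(148,597),.006),("footR",(453,285),(454,575),.006),("front",(650,220),(135,286),.056)]:
    p,q=P(*a,z),P(*b,z); print(n,p.round(4),q.round(4),np.degrees(np.arctan2((p-q)[1],(p-q)[0])).round(1),np.linalg.norm(p-q).round(4))
im,C=load("w1")
h=cv2.cvtColor(im,cv2.COLOR_BGR2HSV)
for r in (115,125,135,145,152,158,162): print(r,h[r,194:270:2,2].tolist())
print([h[r,245].tolist()[2] for r in range(96,170,2)],[h[r,215].tolist()[2] for r in range(96,170,2)])
E
```

```text
ledgeL [0.5249 0.1429 0.03  ] [0.4731 0.143  0.03  ] -0.2 0.0518
ledgeR [0.5233 0.1301 0.03  ] [0.4723 0.1309 0.03  ] -0.8 0.051
footL [0.5241 0.1685 0.006 ] [0.4706 0.1688 0.006 ] -0.3 0.0535
footR [0.524  0.1055 0.006 ] [0.4674 0.1055 0.006 ] 0.1 0.0566
front [0.5271 0.0934 0.056 ] [0.5272 0.181  0.056 ] -90.1 0.0876
115 [231, 230, 230, 170, 172, 171, 172, 172, 172, 171, 172, 174, 160, 167, 169, 170, 173, 181, 99, 78, 75, 83, 109, 161, 173, 173, 175, 175, 174, 175, 175, 176, 181, 87, 226, 218, 206, 211]
125 [226, 231, 237, 166, 171, 170, 171, 168, 168, 170, 170, 170, 159, 167, 170, 171, 171, 180, 102, 75, 74, 82, 112, 160, 174, 163, 167, 174, 174, 175, 173, 172, 180, 69, 239, 217, 206, 200]
135 [233, 232, 234, 199, 169, 169, 167, 168, 165, 166, 167, 168, 157, 166, 167, 168, 169, 178, 91, 73, 72, 90, 95, 142, 156, 156, 155, 155, 157, 156, 158, 133, 134, 63, 191, 184, 187, 181]
145 [225, 231, 232, 210, 163, 167, 165, 165, 168, 167, 166, 166, 147, 166, 164, 167, 169, 156, 98, 71, 72, 87, 92, 141, 154, 153, 154, 134, 126, 125, 124, 125, 123, 60, 193, 186, 192, 185]
152 [226, 231, 231, 
[... 228 characters left out ...]
, 165, 150, 170, 170, 167, 171, 154, 116, 66, 138, 157, 156, 153, 151, 151, 151, 132, 120, 122, 122, 123, 119, 60, 199, 193, 193, 183]
162 [222, 224, 226, 231, 230, 231, 233, 233, 231, 229, 227, 222, 223, 230, 235, 230, 229, 231, 236, 234, 207, 208, 218, 215, 203, 193, 199, 195, 192, 149, 161, 134, 127, 209, 217, 182, 191, 192]
[234, 233, 233, 234, 236, 94, 179, 173, 173, 175, 174, 173, 171, 174, 175, 153, 155, 156, 156, 155, 154, 156, 158, 158, 157, 154, 153, 151, 152, 150, 149, 152, 147, 195, 212, 219, 218] [232, 232, 232, 229, 117, 177, 173, 171, 172, 171, 171, 171, 170, 170, 170, 170, 168, 170, 170, 167, 166, 167, 166, 166, 165, 164, 164, 164, 165, 165, 166, 165, 214, 225, 227, 229, 228]
```

Request:
apply_moves(increments=[[1,[1,-4,0],[0,0,0]],[1,[2,-8,2],[0,0,0]],[1,[2.9,-12.2,4],[0,0,0]],[1,[2.9,-12.2,6],[0,0,0]],[1,[2.9,-12.2,8],[0,0,0]],[1,[2.9,-12.2,8],[0,0,0]],[1,[2.9,-12.2,8],[0,0,0]]])

```text
time_s: 3.32
tool_pos: [0.4775, 0.3845, 0.1522]
eef_rot: [-0.0, 0.998, -0.063, 0.0]
wrist_force: [0.2, 0.7, -0.7]
width: 0.0854
finger_force: 0.0
```

```bash
python3 - <<'E'
from h import *
C=cam("wrist"); im=arm.get_image("wrist"); cv2.imwrite("pics/w3.png",im[:,:,::-1]); np.savez("pics/w3.npz",K=C[0],R=C[1],t=C[2])
s=arm.observe();p=s["tool_pos"];R=toolrot();print(p.round(4),R.as_matrix()[:,0].round(4))
im=im[:,:,::-1].copy();h=cv2.cvtColor(im,cv2.COLOR_BGR2HSV)
m=cv2.inRange(h,(100,120,60),(125,255,255)); m=cv2.morphologyEx(m,cv2.MORPH_CLOSE,np.ones((3,3)))
c=big(m); x,y,w,hh=cv2.boundingRect(c); print("stand box",x,y,w,hh)
k=np.zeros_like(m); k[y+8:y+hh-8,x+8:x+w-8]=255
c=big(cv2.inRange(h,(0,0,140),(180,70,255))&k); print("cass px",cv2.boundingRect(c))
r=rect([ray(C,q,.0265) for q in c]); print(r)
a=np.radians(r[3]); g=np.r_[r[0]/1000-.021*np.array([np.cos(a),np.sin(a)]),.009]
print("shift cm",(R.inv().apply(g-p)*100).round(2))
E
```

```text
[0.4774 0.3848 0.1524] [ 9.921e-01 -1.255e-01  8.000e-04]
stand box 278 93 81 128
cass px (305, 119, 27, 54)
(array([512.1, 380.1]), 41.2, 20.3, -7.8)
shift cm [ 1.39  0.02 14.34]
```

Request:
apply_moves(increments=[[1,[0,0,3],[0,0,0]],[1,[0,0,6],[0,0,0]],[1,[0,0,9],[0,0,0]],[1,[0,0,11],[0,0,0]],[1,[0,0,12.5],[0,0,0]],[1,[0,0,13.5],[0,0,0]],[1,[0,0,14],[0,0,0]],[1,[0,0,14.2],[0,0,0]],[1,[0,0,14.2],[0,0,0]],[1,[0,0,14.2],[0,0,0]]])

```text
time_s: 4.62
tool_pos: [0.477, 0.3853, 0.0097]
eef_rot: [-0.0, 0.998, -0.063, 0.0]
wrist_force: [-0.4, -0.4, -0.0]
width: 0.085
finger_force: 0.0
```

Request:
apply_moves(increments=[[0.6,[0,0,0],[0,0,0]],[0.4,[0,0,0],[0,0,0]],[0.3,[0,0,0],[0,0,0]],[0.2,[0,0,0],[0,0,0]],[0,[0,0,0],[0,0,0]],[0,[0,0,0],[0,0,0]],[0,[0,0,0],[0,0,0]],[0,[0,0,0],[0,0,0]]])

```text
time_s: 5.62
tool_pos: [0.4769, 0.3851, 0.0095]
eef_rot: [-0.0, 0.998, -0.063, -0.0]
wrist_force: [-2.0, -1.5, 4.1]
width: 0.0196
finger_force: 58.6
```

Request:
apply_moves(increments=[[0,[0,0,-0.5],[0,0,0]],[0,[0,0,-1],[0,0,0]],[0,[0,0,-2],[0,0,0]],[0,[0,0,-4],[0,0,0]],[0,[0,0,-7],[0,0,0]],[0,[0,0,-10],[0,0,0]],[0,[0,0,-10],[0,0,0]],[0,[0,0,-10],[0,0,0]]])

```text
time_s: 6.62
tool_pos: [0.4767, 0.3851, 0.1096]
eef_rot: [-0.0, 0.998, -0.063, -0.0]
wrist_force: [0.4, -0.1, 0.0]
width: 0.0192
finger_force: 58.7
```

```bash
python3 - <<'E'
from h import *
C=cam("wrist"); im=arm.get_image("wrist")[:,:,::-1].copy(); cv2.imwrite("pics/w4.png",im); np.savez("pics/w4.npz",K=C[0],R=C[1],t=C[2])
s=arm.observe(); print(s["tool_pos"].round(4),s["width"],s["finger_force"])
K,R,t=C; T=toolrot()
for q in [(0.056,0,-.017),(-.014,0,-.017)]:
    X=s["tool_pos"]+T.apply(q); u=K@(R@X+t); print("expected end px",(u/u[2])[:2].round(1))
cv2.imwrite("pics/crop_w4.png",cv2.resize(im[120:320,200:440],None,fx=3,fy=3,interpolation=cv2.INTER_CUBIC))
E
```

```text
[0.4766 0.385  0.1091] 0.01942337468283374 58.69032382965088
expected end px [318.2 137.3]
expected end px [318.  306.9]
```

View pics/crop_w4.png

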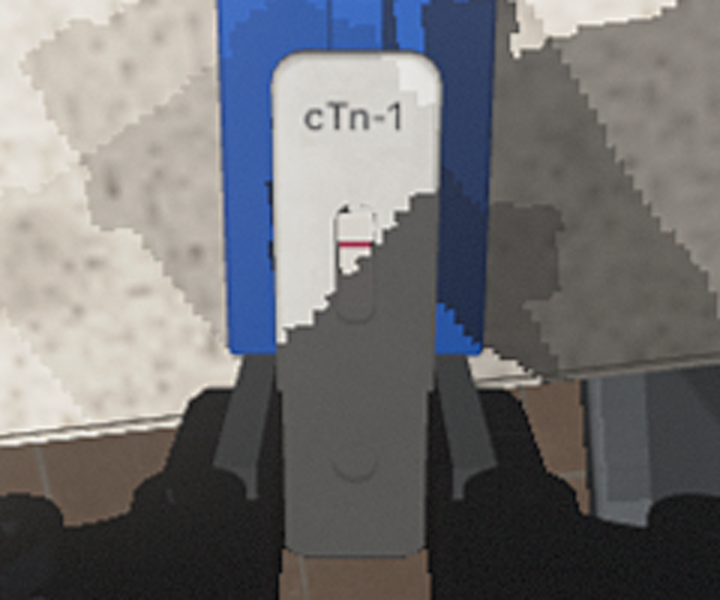

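The crop shows the cassette held straight. Its leading edge is at crop row 52 (row 137.3 in the full picture, as expected), the rear is at row 555, and its centre line is at column 318.5. I carry it to a point in front of the ledge.

Request:
apply_moves(increments=[[0,[0,3,0],[0,0,-0.02]],[0,[0.2,6,0],[0,0,-0.04]],[0,[0.4,9,0],[0,0,-0.06]],[0,[0.6,12,0],[0,0,-0.08]],[0,[0.8,15,0],[0,0,-0.1]],[0,[0.9,18,0],[0,0,-0.122]],[0,[1,21,0],[0,0,-0.122]],[0,[1,23,0],[0,0,-0.122]],[0,[1,24.9,0],[0,0,-0.122]],[0,[1,24.9,1],[0,0,-0.122]],[0,[1,24.9,2],[0,0,-0.122]],[0,[1,24.9,2],[0,0,-0.122]]])

```text
time_s: 8.18
tool_pos: [0.4552, 0.1374, 0.0883]
eef_rot: [0.0, 1.0, -0.001, -0.001]
wrist_force: [-0.2, 0.5, 0.6]
width: 0.019
finger_force: 58.7
```

```bash
python3 - <<'E'
from h import *
C=cam("wrist"); im=arm.get_image("wrist")[:,:,::-1].copy(); cv2.imwrite("pics/w5.png",im); np.savez("pics/w5.npz",K=C[0],R=C[1],t=C[2])
s=arm.observe(); print(s["tool_pos"].round(4),s["width"],toolrot().as_matrix()[:,0].round(4))
cv2.imwrite("pics/crop_w5.png",cv2.resize(im[60:260,200:440],None,fx=3,fy=3,interpolation=cv2.INTER_CUBIC))
E
```

```text
[0.4554 0.1373 0.0888] 0.019190252939913163 [ 1.     -0.0025 -0.001 ]
```

View pics/crop_w5.png

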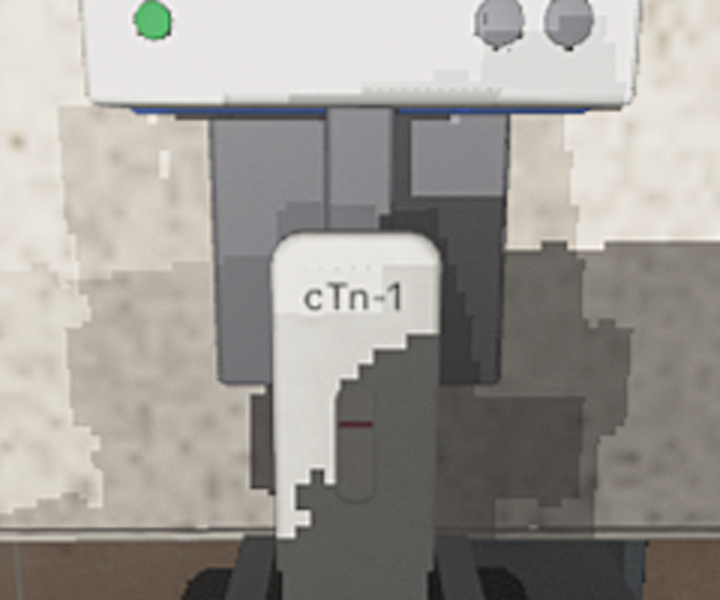

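The crop shows the ledge top between columns 327.5 and 391. The front top edge of the housing is level at row 103 from column 90 to 632, and the foot runs from columns 211–509 at row 130 to 218–500 at row 380. The cassette spans columns 272–440. I compute the reader's centre line and the cassette's offset.

```bash
python3 - <<'E'
from h import *
im,C=load("w5"); s=arm.observe()
def P(u,v,z): return ray(C,(200+(u+.5)/3-.5,60+(v+.5)/3-.5),z)*1000
for n,a,b,z in [("ledge r120",(327.5,120),(391,120),.03),("ledge r200",(327.5,200),(391,200),.03),("foot 130",(211,130),(509,130),.006),("foot 370",(218,370),(500,370),.006),("front",(90,103),(632,103),.056)]:
    p,q=P(*a,z),P(*b,z); print(n,((p+q)/2).round(1),"w",(p-q).round(1)[1])
zt=s["tool_pos"][2]+.0124+.0045
p,q=P(272,290,zt),P(440,290,zt); print("cass",((p+q)/2).round(1),(p-q)[1].round(1),P(356,233,zt).round(1),s["tool_pos"].round(4))
g=cv2.cvtColor(im,cv2.COLOR_BGR2GRAY)
for r in (105,115,125): print(g[r,262:345].tolist())
E
```

```text
ledge r120 [524.4 136.3  30. ] w 11.9
ledge r200 [509.7 136.3  30. ] w 12.1
foot 130 [522.4 136.    6. ] w 62.6
foot 370 [470.7 136.3   6. ] w 63.0
front [527.  136.1  56. ] w 87.8
cass [504.4 137.  105.7] 20.4 [511.3 137.  105.7] [0.4554 0.1373 0.0888]
[198, 198, 198, 200, 200, 200, 210, 150, 105, 126, 142, 144, 142, 140, 142, 141, 145, 142, 142, 142, 142, 142, 143, 142, 141, 140, 141, 141, 141, 141, 141, 141, 141, 140, 139, 140, 141, 140, 141, 139, 139, 141, 138, 139, 143, 131, 99, 106, 131, 141, 143, 142, 141, 142, 141, 140, 138, 140, 141, 141, 141, 139, 141, 139, 139, 139, 143, 129, 106, 83, 80, 84, 83, 81, 76, 127, 143, 139, 138, 136, 137, 138, 136]
[201, 197, 194, 190, 189, 194, 204, 184, 129, 115, 139, 143, 141, 140, 142, 140, 140, 141, 140, 140, 139, 138, 139, 139, 139, 140, 139, 139, 139, 139, 139, 139, 140, 138, 139, 139, 140, 140, 139, 138, 139, 137, 138, 138, 141, 128, 101, 107, 131, 140, 140, 139, 139, 140, 138, 139, 139, 138, 138, 140, 137, 139, 136, 138, 138, 138, 142, 125, 99, 84, 81, 81, 81, 80, 75, 125, 141, 137, 137, 136, 135, 136, 136]
[201, 201, 198, 195, 192, 192, 194, 202, 140, 103, 132, 139, 141, 139, 139, 140, 139, 139, 141, 140, 139, 138, 139, 138, 136, 138, 138, 137, 139, 136, 137, 140, 136, 138, 136, 138, 137, 137, 137, 135, 137, 138, 137, 137, 139, 127, 98, 106, 129, 137, 139, 137, 137, 138, 137, 136, 138, 135, 137, 137, 136, 136, 135, 135, 135, 136, 141, 120, 95, 81, 79, 81, 79, 80, 78, 96, 102, 98, 100, 100, 99, 101, 100]
```

Request:
apply_moves(increments=[[0,[0,0.08,2],[0,0,0]],[0,[0,0.08,4],[0,0,0]],[0,[0,0.08,5.5],[0,0,0]],[0,[0,0.08,6.3],[0,0,0]],[0,[0,0.08,6.7],[0,0,0]],[0,[0,0.08,6.9],[0,0,0]],[0,[0,0.08,6.9],[0,0,0]],[0,[0,0.08,6.9],[0,0,0]]])

```text
time_s: 9.22
tool_pos: [0.4558, 0.1361, 0.0206]
eef_rot: [-0.0, 1.0, -0.002, 0.0]
wrist_force: [0.6, 0.4, -0.6]
width: 0.0187
finger_force: 58.7
```

Request:
apply_moves(increments=[[0,[0,0,0.1],[0,0,0]],[0,[0,0,0.2],[0,0,0]],[0,[0,0,0.2],[0,0,0]],[0,[0,0,0.2],[0,0,0]]])

```text
time_s: 9.72
tool_pos: [0.4557, 0.136, 0.0183]
eef_rot: [-0.0, 1.0, -0.002, -0.0]
wrist_force: [-1.1, 0.0, 0.1]
width: 0.0191
finger_force: 58.7
```

```bash
python3 - <<'E'
from h import *
C=cam("side"); im=arm.get_image("side")[:,:,::-1].copy()
a=cv2.resize(im[205:265,280:360],None,fx=9,fy=9,interpolation=cv2.INTER_CUBIC); cv2.imwrite("pics/crop_s5.png",a)
s=arm.observe(); print(s["tool_pos"].round(4),s["wrist_force"].round(2))
E
```

```text
[0.4557 0.136  0.0183] [-0.94  0.02  0.23]
```

View pics/crop_s5.png

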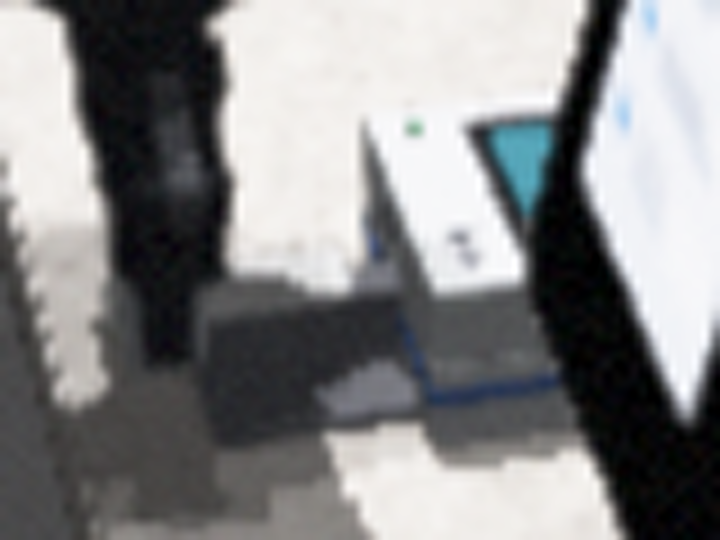

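Request:
apply_moves(increments=[[0,[0.4,0,0],[0,0,0]],[0,[0.8,0,0],[0,0,0]],[0,[1.2,0,0],[0,0,0]],[0,[1.6,0,0],[0,0,0]],[0,[2,0,0],[0,0,0]],[0,[2.3,0,0],[0,0,0]],[0,[2.6,0,0],[0,0,0]],[0,[2.6,0,0],[0,0,0]]])

```text
time_s: 10.78
tool_pos: [0.4818, 0.1359, 0.0183]
eef_rot: [-0.0, 1.0, -0.002, 0.0]
wrist_force: [-0.6, -0.4, 0.2]
width: 0.0193
finger_force: 58.7
```

Request:
apply_moves(increments=[[0,[0.1,0,0],[0,0,0]],[0,[0.2,0,0],[0,0,0]],[0,[0.3,0,0],[0,0,0]],[0,[0.4,0,0],[0,0,0]],[0,[0.4,0,0],[0,0,0]]])

```text
time_s: 11.4
tool_pos: [0.4855, 0.1359, 0.0183]
eef_rot: [-0.0, 1.0, -0.002, -0.0]
wrist_force: [-5.1, 0.2, -0.2]
width: 0.0193
finger_force: 58.7
```

Request:
apply_moves(increments=[[0,[0.1,0,0],[0,0,0]],[0,[0.2,0,0],[0,0,0]],[0,[0.3,0,0],[0,0,0]],[0,[0.4,0,0],[0,0,0]],[0,[0.5,0,0],[0,0,0]],[0,[0.6,0,0],[0,0,0]],[0,[0.6,0,0],[0,0,0]]])

```text
time_s: 12.28
tool_pos: [0.4911, 0.1359, 0.0182]
eef_rot: [0.0, 1.0, -0.002, -0.001]
wrist_force: [-8.4, 0.4, 1.3]
width: 0.0193
finger_force: 58.7
```

Request:
apply_moves(increments=[[0,[0.05,0,0],[0,0,0]],[0,[0.1,0,0],[0,0,0]],[0,[0.1,0,0],[0,0,0]]])

```text
time_s: 12.65
tool_pos: [0.492, 0.1359, 0.0182]
eef_rot: [0.0, 1.0, -0.002, -0.001]
wrist_force: [-7.3, -0.4, 0.2]
width: 0.0192
finger_force: 58.7
```

Request:
apply_moves(increments=[[0,[0.05,0,0],[0,0,0]],[0,[0.05,0,0],[0,0,0]],[0,[0.05,0,0],[0,0,0]]])

```text
time_s: 13.02
tool_pos: [0.4924, 0.1359, 0.0182]
eef_rot: [0.0, 1.0, -0.002, -0.001]
wrist_force: [-8.0, 0.3, -0.2]
width: 0.0194
finger_force: 58.7
```

Request:
apply_moves(increments=[[0,[0.05,0,0],[0,0,0]],[0,[0.05,0,0],[0,0,0]],[0,[0.05,0,0],[0,0,0]]])

```text
time_s: 13.4
tool_pos: [0.4926, 0.1359, 0.0181]
eef_rot: [0.0, 1.0, -0.001, -0.001]
wrist_force: [-10.4, 0.6, 1.4]
width: 0.0192
finger_force: 58.8
```

Request:
apply_moves(increments=[[0,[0.05,0,0],[0,0,0]],[0,[0.05,0,0],[0,0,0]],[0,[0.05,0,0],[0,0,0]]])

```text
time_s: 13.78
tool_pos: [0.4926, 0.1359, 0.018]
eef_rot: [0.0, 1.0, -0.001, -0.002]
wrist_force: [-11.0, -0.2, 0.3]
width: 0.0191
finger_force: 58.8
```

Request:
apply_moves(increments=[[0,[0.05,0,0],[0,0,0]],[0,[0.05,0,0],[0,0,0]],[0,[0.05,0,0],[0,0,0]],[0,[0.05,0,0],[0,0,0]]])

```text
time_s: 14.28
tool_pos: [0.4927, 0.1359, 0.018]
eef_rot: [0.0, 1.0, -0.001, -0.002]
wrist_force: [-13.8, 0.5, 0.4]
width: 0.0194
finger_force: 58.8
```

```bash
python3 - <<'E'
from h import *
F=[];P=[]
for i in range(8):
    arm.get_image("side"); s=arm.observe(); F.append(s["wrist_force"]); P.append(s["tool_pos"])
print(np.mean(F,0).round(2),np.std(F,0).round(2),np.mean(P,0).round(4),s["width"],s["finger_force"],s["wrist_torque"].round(2))
E
```

```text
[-13.66   0.31   0.89] [0.49 0.37 0.31] [0.4927 0.1359 0.018 ] 0.019282963297992655 58.82082402706146 [ 0.05  2.86 -0.02]
```

Request:
apply_moves(increments=[[0,[0,0,0],[0,0,0]],[0,[0,0,0],[0,0,0]],[0,[0,0,0],[0,0,0]],[0,[0,0,0],[0,0,0]],[0,[0,0,0],[0,0,0]],[0,[0,0,0],[0,0,0]],[0,[0,0,0],[0,0,0]],[0,[0,0,0],[0,0,0]],[0,[0,0,0],[0,0,0]],[0,[0,0,0],[0,0,0]],[0,[0,0,0],[0,0,0]],[0,[0,0,0],[0,0,0]]])

```text
time_s: 16.18
tool_pos: [0.4927, 0.1359, 0.018]
eef_rot: [0.0, 1.0, -0.001, -0.002]
wrist_force: [-13.6, 0.8, 1.6]
width: 0.0193
finger_force: 58.8
```

Request:
apply_moves(increments=[[0,[0,0,0],[0,0,0]],[0,[0,0,0],[0,0,0]],[0,[0,0,0],[0,0,0]],[0,[0,0,0],[0,0,0]],[0,[0,0,0],[0,0,0]],[0,[0,0,0],[0,0,0]],[0,[0,0,0],[0,0,0]],[0,[0,0,0],[0,0,0]],[0,[0,0,0],[0,0,0]],[0,[0,0,0],[0,0,0]],[0,[0,0,0],[0,0,0]],[0,[0,0,0],[0,0,0]]])

```text
time_s: 17.68
tool_pos: [0.4927, 0.1358, 0.018]
eef_rot: [0.0, 1.0, -0.001, -0.002]
wrist_force: [-14.6, 0.1, 1.0]
width: 0.0193
finger_force: 58.8
```

```bash
python3 - <<'E'
from h import *
C=cam("wrist"); im=arm.get_image("wrist")[:,:,::-1].copy()
s=arm.observe(); print(s["tool_pos"].round(4),s["wrist_force"].round(2),s["time_s"])
cv2.imwrite("pics/crop_w6.png",cv2.resize(im[120:320,200:440],None,fx=3,fy=3,interpolation=cv2.INTER_CUBIC))
E
```

```text
[0.4927 0.1359 0.018 ] [-14.66  -0.17   1.84] 17.725
```

View pics/crop_w6.png

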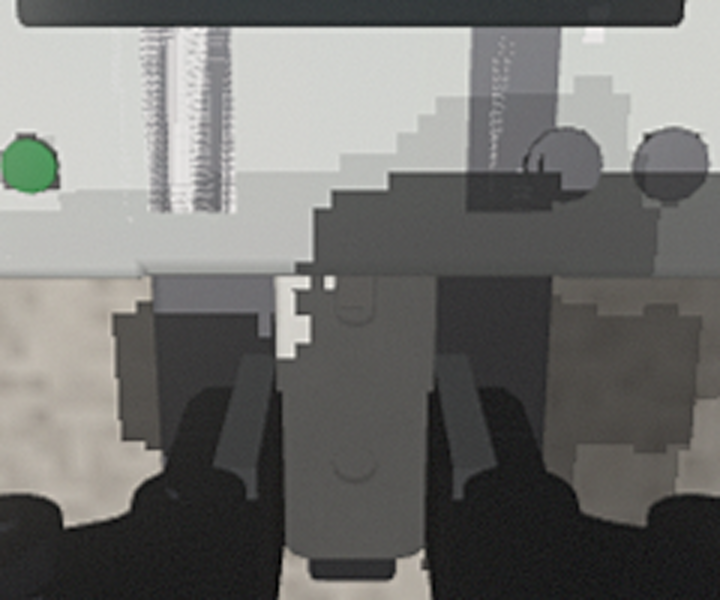

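The crop shows the cassette straight in the slot. Its rear edge is at crop row 555, the same as right after the grasp, so it has not slipped in the fingers. It bears on the stops with a steady 6 N or so. I hand the job in.

```bash
python3 -c "
from rig import arm
print(arm.sign_off())"
```

```text
the job is handed in; nothing more can be done
None
```

I handed the job in with the cassette still gripped level in the slot and pressed on the stops with about 6 N, after holding it there for over 3 s; the arm stayed well clear of both bottles and the cover slip box, and sign-off returned no verdict.

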